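Dock the tabletop camera monopod and hold it extended

ROBOT

A 7-joint arm with a two-finger parallel gripper is mounted at the origin on the work surface. World frame = base frame: x ahead of the robot, y to its left, z up, the work surface at z = 0. Lengths are in m, angles in rad, forces in N, time in s.
With the tool pointing down it reaches from about 0.425 to 0.875 m from the base axis. Payload 4.7 kg.
Tool frame: the origin (TCP) lies between the finger pads; the fingertips stand 14 mm ahead of it and the grasp point (between the pads) lies 5 mm behind it; z points along the fingers, y is the line along which they close (so a half turn about z gives the same grasp; the last joint's range is limited). The gripper opens to 87 mm and grips with 3 to 60 N. Pads are 19 mm wide; open, the fingers measure 117 mm over their backs; the gripper's body (75 mm by 190 mm) begins 51 mm behind the grasp point.
Start: joints at [-1.208, 0.321, -0.07, 1.45, 0.023, 1.371, -0.057], TCP at [0.222, 0.611, 0.237] pointing down, gripper open.
Joint ranges: [-2.86, 2.86], [-0.3, 2.09], [-1.38, 1.24], [0.06, 2.45], [-1.56, 4.7], [0.09, 2.05], [-2.69, 2.69]. Speed limits (rad/s): [2.57, 2.57, 3.14, 3.14, 3.14, 3.14, 3.14].

INTERFACE

Orientations are given as a rotation vector (axis times angle).
In Python, from bench import ctrl gives the robot as it stands.
- The arm moves only by the shell command python3 -m inch 'ROWS' [OPENING] [FORCE]. ROWS is JSON, a list of rows, each a list of 6 numbers: the shift along the world's x, y, z in mm, then the turn, a rotation vector about the world's x, y, z in degrees. In form: [[tx, ty, tz, rx, ry, rz], ...]. A call has 1 to 20 rows; each row is the pose to reach, as a shift and turn from the pose commanded when the call began; what a row does not reach only later rows make up. A row lasts 1/8 s, in which the tool goes at most 62.5 mm and 10.7 degrees, less where a joint would pass 70% of its speed; a pose out of reach is approached as far as the arm can. A call with a gripper value outside its range is refused whole. OPENING is the finger opening in mm, from 0 to 87, set as the call begins (- or left out, the last holds). The fingers move at their own pace and stop on an object; FORCE is the grip in N (left out, the last holds). Time passes only in rows, so rows that repeat a pose let the fingers close. It gives the time, the measured TCP pose, the force, the opening and the grip force at its end, in the units of the state.
- ctrl.get_state(): the state, without advancing time (a new reading comes with each control period).
- ctrl.get_image(name): name is "scene" or "top" or "wrist"; returns (picture, depth): 420x560x3 uint8, red, green, blue; 420x560 float32, m along the optical axis (not along the pixel's ray), 0 where there is no reading.
- ctrl.camera_params(name): a dict with "mtx" (3x3 intrinsics, pixels), "dist_coeffs" ([k1, k2, p1, p2, k3] as OpenCV has them; the pictures are not rectified), "T" (4x4, takes a point from camera to world coordinates). Camera axes: x right, y down, z forward; pixel columns grow to the right and rows downward; lengths in m; the calibration is good to about 2 mm. A picture is of the moment at which its call begins: read the wrist's pose just before it. camera_params takes no time and is no camera call; for the wrist camera it gives the pose at the moment of the call.
- ctrl.close_job(): hands the job in; it is judged then, once.
The state is a dict: "time": time; "joint_positions": joint angles; "qd": joint speeds; "joint_torque": joint torques, N m; "position": TCP position; "tool_rot": TCP orientation; "ft_force": force on the tool from outside, world axes, zero at the start; "torque": the same for the moment, N m; "grip_width": opening from 0.0 (shut) to 1.0 (fully open); "grip_force": force on a finger pad.
Only numpy, scipy, OpenCV 4.12 (cv2) and the standard library are available. Lean on these libraries where they do the work, as an engineer would, in place of code of your own. Each camera call takes 0.05 s, during which the arm holds its last target. There are 200 camera calls.

TASK

Set up the little camera monopod for filming tea: first, with it still collapsed, push its foot fully home in the bamboo dock, under both lips, so that its edges sit square against the end stop and the tall side fence. Then squeeze in the button on the side of its head and pull the head straight up past the first stop to the second, topmost stop, with the foot staying home against both stops. Finish while still gripping the head, held fully extended - do not let go - and leave the bowl, whisk stand and jar undisturbed.

Things in the scene. Friction and masses are not known exactly. Their poses are not given: they have to be found in the camera images.
- monopod: Short tabletop camera monopod, loose, upright. Origin: centre of the underside of its flat dark steel foot, 90 mm (own x) by 80 mm (own y) by 10 mm thick; z up; smooth glides below (friction about 0.2). 0.3 to 0.5 kg. The foot may enter the dock turned by half a turn too. Its rod slides stiffly (about 5 N), more than the foot weighs: pulling the head lifts the foot unless the dock's lips hold it down.
- tube_top (a point): Top centre of the monopod's square aluminium outer tube, 28 mm across, which stands on the foot's centre and ends 98 mm above the shelf; its +y wall has three lock holes one above the other. A steel inner rod slides up out of it and carries the head.
- head: The monopod's black head block on top of the rod: 36 mm (own x) by 32 mm (own y) by 34 mm tall, axes parallel to the foot's. Origin: centre of its underside, 101 mm above the shelf when collapsed. On top is a rubber pad and a screw stud, reaching 11 mm above the block. Its two plain x faces can be gripped without touching the button.
- head_mid (a point): Centre of the head block, 118 mm above the shelf when collapsed, 188 mm when fully extended.
- button_face (a point): Centre of the outer face of the grey lock button, 18 mm wide by 20 mm tall, on the head's own +y face, standing 6 mm out of it (22 mm from the head's centre). Pushed in along own -y against a spring (1.5 N at first, 4.5 N when fully in). Gripping the head across own y (38 mm wide, 32 mm once the button is flush) presses it.
- button (a joint): How far the button is pushed in, 0 to 0.006 m. Beyond about 0.0035 m it withdraws the lock pin from the tube's hole; the button springs out when let go and the pin drops into the next hole it meets.
- extension (a joint): How far the head is pulled out, m: 0 collapsed and locked (the start), 0.035 first stop (a lock hole, passed freely if the button is kept pressed), 0.070 second stop (lock hole and hard end of travel).
- dock: Pale bamboo dock fixed to the shelf, open at its own -x side. Origin: the point on the shelf where the centre of the foot's underside lies when home, the foot's x axis parallel to the dock's. End stop: upright face at x = +45 mm, 30 mm high. Two splayed wings, 12 mm high, guide the foot in at the mouth, reaching out to x = -60 mm.
- fence (a point): Top edge of the dock's tall side fence, 45 mm high: dock (+8, +40, +45) mm. The fence's inner face lies at dock y = +40 mm, from x = -30 to +45 mm. Its lip juts over the foot to y = +30 mm, from 13 mm (underside) to 19 mm above the shelf.
- low_rail (a point): Top of the dock's low rail, 19 mm high: dock (+8, -50, +19) mm. Its inner face lies at dock y = -50 mm, so the 80 mm wide foot has 10 mm of side play; same length as the fence. Its lip juts over the foot to y = -28 mm, underside 13 mm above the shelf.
- bowl: Squat grey stoneware bowl, 110 mm across, 58 mm tall; origin under its centre. Bystander.
- whisk_stand: White waisted ceramic whisk stand, 62 mm across, 72 mm tall; origin under its centre. Bystander.
- jar: Frosted jar with a clamp-top lid, 80 mm across, 118 mm tall; origin under its centre. Bystander.
Mind the look-alikes: they are no part of the job. There is more than one size of the dock; the job needs the middle-sized.

How it is judged:
By the outcome, as a careful person would: the job done as asked, in the order asked, and still so for the second after the job is handed in, while the arm keeps its last pose, push and grip.
It also fails if it takes over 64 s, if anything falls off the work surface, if the arm or the gripper's body presses on something with over 40 N, if the wrist force passes 120 N, or if a joint passes its speed limit or range.

## Working session

There is one attempt and no reset: what is moved stays moved. The work goes in short steps, Python scripts to look and compute and a shell command to move; the robot and the scene stay as the last step left them, time stands still between calls to the robot, and variables do not carry over. Pictures are saved under pics/ and viewed, at most 10 in all, crops included, and the job is handed in when it is done.

```bash
mkdir -p pics; ls; cat > h.py <<'E'
import numpy as np, cv2
from bench import ctrl
def snap(n,f=None):
    p=ctrl.camera_params(n); im,d=ctrl.get_image(n)
    if f: cv2.imwrite('pics/'+f,im[:,:,::-1])
    return im,d,p
def pts(d,p):
    h,w=d.shape; uv=np.indices((h,w))[::-1].reshape(2,-1).T.astype(np.float64)
    n=cv2.undistortPoints(uv[:,None],p['mtx'],np.array(p['dist_coeffs']))[:,0]
    c=np.c_[n,np.ones(len(n))]*d.reshape(-1,1); T=np.array(p['T'])
    return (c@T[:3,:3].T+T[:3,3]).reshape(h,w,3)
def ray(uv,p,z):
    n=cv2.undistortPoints(np.array(uv,float).reshape(-1,1,2),p['mtx'],np.array(p['dist_coeffs']))[:,0]
    T=np.array(p['T']); r=np.c_[n,np.ones(len(n))]@T[:3,:3].T
    return T[:3,3]+r*((z-T[2,3])/r[:,2])[:,None]
E
python3 - <<'E'
from h import *
for n in('top','scene'):
    im,d,p=snap(n,n+'.png'); np.savez('/tmp/'+n,im=im,d=d,**{k:np.array(v) for k,v in p.items()})
    print(n,np.array(p['T']).round(3).tolist(), (d==0).mean())
s=ctrl.get_state(); print(s)
E
```

```text
pics
top [[0.031, -0.977, 0.209, 0.362], [-1.0, -0.031, 0.003, -0.004], [0.004, -0.209, -0.978, 1.294], [0.0, 0.0, 0.0, 1.0]] 0.00399234693877551
scene [[-0.73, 0.442, -0.521, 1.202], [0.683, 0.476, -0.554, 0.587], [0.003, -0.761, -0.649, 0.806], [0.0, 0.0, 0.0, 1.0]] 0.0038775510204081634
{'time': 0.1, 'joint_positions': array([-1.2079307 ,  0.32174196, -0.07005278,  1.45153949,  0.02258389,
        1.37078265, -0.05689932]), 'qd': array([ 9.57751054e-04, -3.69023493e-03, -3.77988512e-04, -2.32710729e-03,
       -1.31906092e-03, -4.68690164e-04, -5.79397262e-05]), 'joint_torque': array([ 6.60577734e-05, -4.92573631e+01, -4.05766061e-01, -3.13396096e+01,
       -6.41844794e-02,  3.94738815e-02,  8.84460837e-05]), 'position': array([0.22202992, 0.61041402, 0.23558187]), 'tool_rot': array([-5.45039434e-01, -3.09374002e+00,  2.62714988e-03]), 'ft_force': array([-0.51863935,  1.25404495,  0.69188626]), 'torque': array([ 0.02056944, -0.03185438,  0.05891076]), 'grip_force': 0.0, 'grip_width': 1.0009128120264101}
```

View pics/top.png

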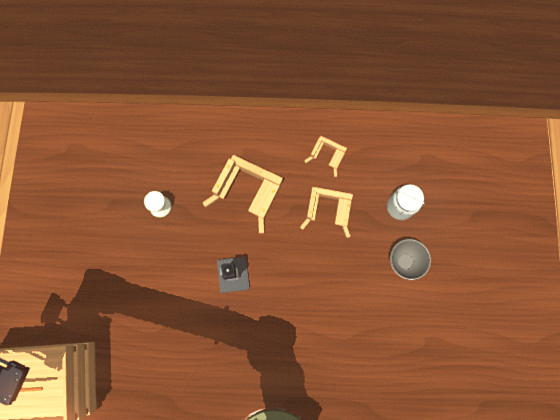

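View pics/scene.png

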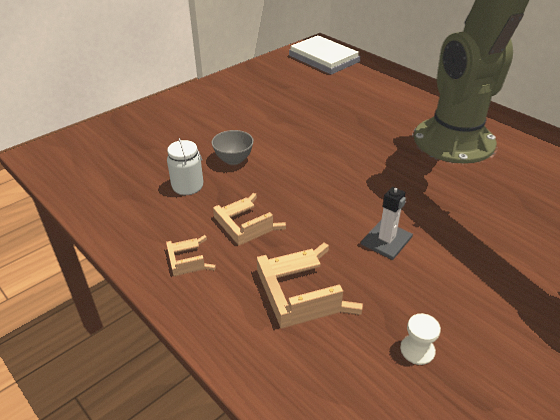

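The candidate docks in the top view are the large one (250,190), the middle one (330,208) and the small one (327,152). I choose the middle one, after checking its 90 mm inner width. There is only one monopod, at (232,272), with its button side toward image right and scene right. The bystanders are the bowl (410,258), the jar (405,202) and the whisk stand (158,204).

```bash
python3 - <<'E'
from h import *
L={n:np.load(f'/tmp/{n}.npz') for n in('top','scene')}
P={n:pts(L[n]['d'],L[n]) for n in L}
X=np.concatenate([P[n].reshape(-1,3) for n in L]); C=np.concatenate([L[n]['im'].reshape(-1,3) for n in L]).astype(int)
# top-view regions by colour bamboo
im=L['top']['im']; T=P['top']
hsv=cv2.cvtColor(im,cv2.COLOR_RGB2HSV)
m=((T[...,2]>.006)&(T[...,2]<.1)).astype(np.uint8)
n,lab,st,ce=cv2.connectedComponentsWithStats(m)
for i in range(1,n):
    if st[i,4]>60:
        q=T[lab==i]; print(ce[i].round(),st[i,4],q.min(0).round(3),q.max(0).round(3),np.median(q,0).round(3))
# middle dock
for nm in('top','scene'):
  t=P[nm]; u=(300,360,180,240) if nm=='top' else (205,290,190,250)
  q=t[u[2]:u[3],u[0]:u[1]].reshape(-1,3)
  for lo,hi in((.041,.05),(.026,.034),(.016,.022),(.009,.015)):
    k=q[(q[:,2]>lo)&(q[:,2]<hi)]
    if len(k)>10: print(nm,lo,len(k),cv2.minAreaRect((k[:,:2]*1000).astype(np.float32)))
a=cv2.resize(im[180:300,200:360],None,fx=5,fy=5,interpolation=cv2.INTER_CUBIC)
cv2.imwrite('pics/crop1.png',a[:,:,::-1])
E
```

```text
[445.   5.] 2612 [ 1.312 -0.879  0.006] [1.327 0.204 0.089] [ 1.319 -0.55   0.027]
[329. 152.] 468 [ 0.749 -0.181  0.006] [ 0.863 -0.063  0.039] [ 0.82  -0.141  0.016]
[248. 187.] 1789 [0.575 0.002 0.006] [0.791 0.225 0.067] [0.709 0.076 0.028]
[330. 206.] 903 [ 0.576 -0.196  0.006] [ 0.719 -0.053  0.054] [ 0.661 -0.153  0.022]
[398. 208.] 346 [ 0.628 -0.37   0.008] [ 0.701 -0.297  0.099] [ 0.642 -0.31   0.07 ]
[157. 203.] 450 [0.619 0.317 0.006] [0.689 0.372 0.081] [0.642 0.34  0.07 ]
[410. 259.] 1203 [ 0.459 -0.402  0.006] [ 0.573 -0.292  0.063] [ 0.518 -0.358  0.027]
[234. 275.] 704 [0.411 0.082 0.006] [0.512 0.173 0.082] [0.451 0.117 0.011]
[ 88. 378.] 1022 [0.089 0.469 0.007] [0.267 0.575 0.1  ] [0.178 0.483 0.053]
[273. 415.] 368 [ 0.086 -0.063  0.006] [0.112 0.075 0.021] [0.096 0.004 0.012]
top 0.041 103 ((658.9602661132812, -81.26244354248047), (12.076598167419434, 74.48426818847656), 81.06024932861328)
top 0.026 194 ((659.648193359375, -133.6484832763672), (114.45501708984375, 90.92828369140625), 82.22130584716797)
top 0.016 326 ((634.9682006835938, -133.78933715820312), (123.13602447509766, 119.845458984375), 74.20967864990234)
top 0.009 100 ((638.102294921875, -129.15101623535156), (138.36972045898438, 104.1657485961914), 80.56607818603516)
scene 0.041 187 ((659.0430297851562, -83.56272888183594), (16.206619262695312, 76.96369171142578), 81.00150299072266)
scene 0.026 351 ((686.1773681640625, -122.38029479980469), (76.69087982177734, 141.76828002929688), 24.669034957885742)
scene 0.016 344 ((647.69970703125, -136.94241333007812), (134.88983154296875, 116.0068588256836), 77.44561767578125)
scene 0.009 195 ((668.477294921875, -135.59466552734375), (139.42230224609375, 170.801513671875), 81.12962341308594)
```

View pics/crop1.png

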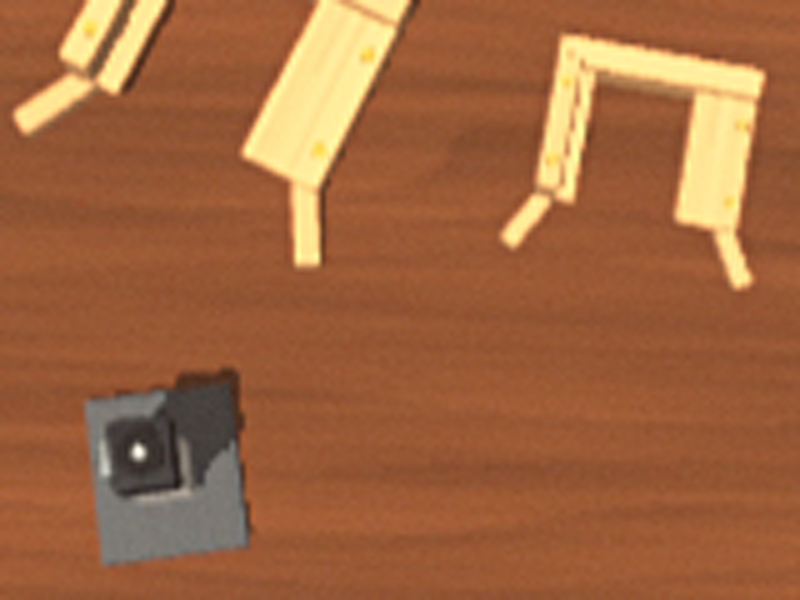

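The top view confirms the choice. The middle dock's fence is 75 mm long and 45 mm high, on its image-left side (world +y), and the mouth opens toward the robot. The monopod's button is the pale patch left of its head, so its own +y is roughly world +y and no half turn is needed. Next I work out the monopod pose.

```bash
python3 - <<'E'
from h import *
p=np.load('/tmp/top.npz')
c=np.array([[87,402],[235,382],[247,546],[103,564]])/5+[200,180]-.4
w=ray(c,p,.010)*1000; print(w[:,:2].round(1),w.mean(0).round(1))
print('yaw x',np.degrees(np.arctan2(*(w[0]-w[3]+w[1]-w[2])[[1,0]])),'y',np.degrees(np.arctan2(*(w[0]-w[1]+w[3]-w[2])[[1,0]]))-90)
print('stud',ray([139/5+200-.4,452/5+180-.4],p,.146)*1000)
d=np.array([[560,36],[766,70]])/5+[200,180]-.4
print('stop back edge z30',ray(d,p,.03)*1000)
E
```

```text
[[498.4 173.5]
 [512.1  92.4]
 [422.7  81.8]
 [410.4 159.7]] [460.9 126.9  10. ]
yaw x 7.841510230422117 y 9.327156503224131
stud [[460.26721274 127.76885686 146.        ]]
stop back edge z30 [[ 709.94857016  -82.03542585   30.        ]
 [ 694.08088073 -197.75773931   30.        ]]
```

```bash
python3 -m inch '[[24,-48,2,0,0,-6],[48,-97,5,0,0,-12],[72,-145,7,0,0,-18],[96,-194,10,0,0,-25],[120,-242,12,0,0,-31],[143,-290,15,0,0,-37],[167,-339,18,0,0,-43],[191,-387,20,0,0,-49],[215,-436,22,0,0,-55],[239,-484,25,0,0,-61.5],[239,-484,25,0,0,-61.5],[239,-484,25,0,0,-61.5],[239,-484,25,0,0,-61.5]]' 87 5
python3 - <<'E'
from h import *
im,d,p=snap('wrist','w1.png'); np.savez('/tmp/w1',im=im,d=d,**{k:np.array(v) for k,v in p.items()})
print(np.array(p['T']).round(3).tolist()); s=ctrl.get_state(); print(s['position'],s['tool_rot'],s['time'])
E
```

```text
time: 1.72
position: [0.4605, 0.1283, 0.2612]
tool_rot: [-2.047, -2.383, 0.001]
ft_force: [-0.0, 0.1, 0.0]
grip_width: 0.997
grip_force: 0.0
[[0.989, 0.146, 0.039, 0.451], [0.151, -0.954, -0.259, 0.199], [-0.001, 0.262, -0.965, 0.41], [0.0, 0.0, 0.0, 1.0]]
[0.46055019 0.12821185 0.26131405] [-2.04673416e+00 -2.38306860e+00  6.99377978e-04] 1.775
```

View pics/w1.png

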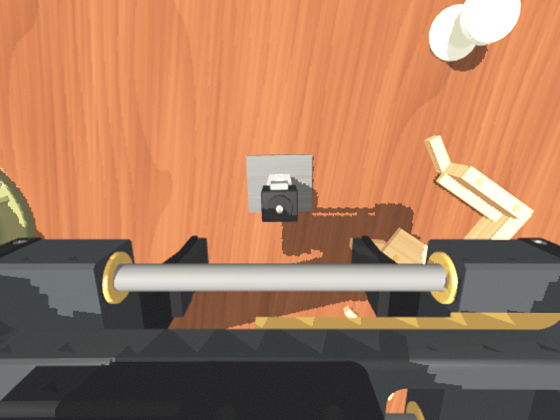

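The wrist view shows the foot square to the image (top edge 247–312, row 155), the button on the +y side (279,180) and the stud at (279,208).

```bash
python3 - <<'E'
from h import *
p=np.load('/tmp/w1.npz')
print('stud',ray([279,208],p,.146)*1000)
w=ray([[247,156],[312,155],[248,212]],p,.01)*1000;print(w)
print('head top edges',ray([[262,187],[298,187],[262,221],[298,221]],p,.135)*1000)
E
```

```text
stud [[460.97165462 128.99535621 146.        ]]
[[412.07190052 158.82250248  10.        ]
 [499.3957045  173.52187836  10.        ]
 [423.16145493  80.27506921  10.        ]]
head top edges [[442.04629847 144.31235008 135.        ]
 [476.33946983 149.55333958 135.        ]
 [446.69820472 110.28131716 135.        ]
 [482.09663667 115.69397354 135.        ]]
```

```bash
python3 -m inch '[[0,0,-40,0,0,0],[0,0,-80,0,0,0],[0,0,-115,0,0,0],[0,0,-135,0,0,0],[0,0,-146,0,0,0],[0,0,-146,0,0,0],[0,0,-146,0,0,0]]' 87 5
python3 -m inch '[[0,0,0,0,0,0],[0,0,0,0,0,0],[0,0,0,0,0,0],[0,0,0,0,0,0],[0,0,0,0,0,0],[0,0,0,0,0,0],[0,0,0,0,0,0],[0,0,0,0,0,0]]' 30 15
```

```text
time: 2.65
position: [0.4618, 0.1273, 0.1165]
tool_rot: [2.049, 2.38, 0.002]
ft_force: [0.2, 0.4, 0.2]
grip_width: 0.994
grip_force: 0.0
time: 3.65
position: [0.461, 0.1268, 0.1155]
tool_rot: [-2.05, -2.38, 0.0]
ft_force: [-1.3, 0.3, 0.3]
grip_width: 0.416
grip_force: 14.9
```

```bash
python3 -m inch '[[3,-12,0,0,0,0],[8,-32,0,0,0,-2],[14,-58,0,0,0,-4],[20,-83,0,0,0,-6.5],[27,-109,0,0,0,-9],[33,-134,0,0,0,-11],[40,-160,0,0,0,-13.5],[46,-185,0,0,0,-15.5],[52,-211,0,0,0,-17],[56,-228,0,0,0,-17.5],[59,-238,0,0,0,-17.5],[59,-238,0,0,0,-17.5],[59,-238,0,0,0,-17.5]]' 
python3 - <<'E'
from h import *
im,d,p=snap('top'); np.savez('/tmp/t2',im=im,d=d,**{k:np.array(v) for k,v in p.items()})
im2,d2,p2=snap('wrist'); np.savez('/tmp/w2',im=im2,d=d2,**{k:np.array(v) for k,v in p2.items()})
a=cv2.resize(im[170:310,270:400],None,fx=4,fy=4,interpolation=cv2.INTER_CUBIC)
cv2.imwrite('pics/w2.png',im2[:,:,::-1])
s=ctrl.get_state(); print(s['position'],s['tool_rot'],s['ft_force'])
E
```

```text
time: 5.28
position: [0.5203, -0.1107, 0.1156]
tool_rot: [2.388, 2.042, 0.0]
ft_force: [0.3, 0.5, -1.6]
grip_width: 0.417
grip_force: 14.9
[ 0.52019758 -0.11037831  0.11553433] [-2.38722169e+00 -2.04215112e+00 -2.88539589e-04] [ 0.89566666 -0.87589388 -1.24166524]
```

View pics/w2.png

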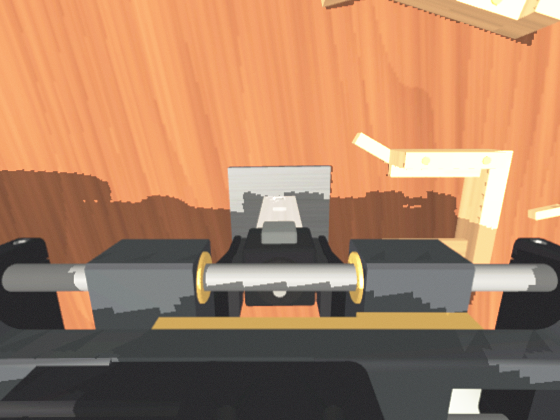

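The wrist view shows the foot's far edge at row 166 (cols 229–330), the fence at the right (391–510, rows 150–178) and the wing tip at (357,137). It is nearly parallel to the tool. I measure the fence and foot edges here.

```bash
python3 - <<'E'
from h import *
o=np.array([644.4,-126.2]); 
for nm in('w2','t2'):
    p=np.load(f'/tmp/{nm}.npz'); t=pts(p['d'],p)*1000
    q=t.reshape(-1,3); a=np.radians(-8.7); R=np.array([[np.cos(a),-np.sin(a)],[np.sin(a),np.cos(a)]])
    k=(q[:,0]>560)&(q[:,0]<720)&(q[:,1]>-200)&(q[:,1]<-60)
    l=(q[k,:2]-o)@R; z=q[k,2]
    for lo,hi in((40,50),(26,34),(16,22)):
        m=(z>lo)&(z<hi)&(l[:,0]>-35)
        if m.sum()>20: print(nm,lo,m.sum(),np.percentile(l[m],[1,50,99],axis=0).round(1).tolist(),'z',np.median(z[m]).round(1),[(np.round(v,1)) for v in cv2.minAreaRect(q[k][m][:,:2].astype(np.float32))[:2]],cv2.minAreaRect(q[k][m][:,:2].astype(np.float32))[2])
p=np.load('/tmp/w2.npz'); w=ray([[229,166],[330,166]],p,.01)*1000
print('foot edge dock frame',(w[:,:2]-o)@R)
w=ray([[391,152],[505,150]],p,.045)*1000
print('fence outer edge dock frame',(w[:,:2]-o)@R)
E
```

```text
w2 40 1765 [[-30.3, 40.3], [6.4, 46.4], [44.1, 52.4]] z 45.4 [array([658.8, -81.5]), array([12.1, 76.4])] 80.96015167236328
w2 26 2157 [[-30.2, -43.2], [51.0, 2.5], [60.1, 51.6]] z 30.3 [array([ 659.8, -124.6]), array([96.3, 92. ])] 80.85576629638672
w2 16 1438 [[-30.3, -41.0], [30.0, 31.2], [45.9, 48.9]] z 19.4 [array([ 652.5, -123.1]), array([94.4, 78.3])] 79.66719818115234
t2 40 113 [[-30.0, 40.8], [6.7, 46.7], [44.8, 52.5]] z 45.2 [array([659.4, -81.2]), array([12. , 76.8])] 81.15511322021484
t2 26 200 [[-29.1, -59.9], [51.8, -5.3], [60.6, 52.4]] z 30.5 [array([ 659. , -133.1]), array([114.4,  91.4])] 80.96533966064453
t2 16 107 [[-33.6, -60.5], [28.0, 32.7], [46.3, 49.4]] z 19.2 [array([ 671.2, -120.5]), array([ 65.8, 135.1])] 26.301586151123047
foot edge dock frame [[-168.02933648   38.48099159]
 [ -79.76403542   38.14407702]]
fence outer edge dock frame [[-40.97076106  52.489493  ]
 [ 42.96098259  53.48113277]]
```

```bash
python3 -m inch '[[8,-1.5,0,0,0,0],[22,-3.5,0,0,0,0],[36,-5.5,0,0,0,0],[50,-8,0,0,0,0],[64,-10,0,0,0,0],[78,-12.5,0,0,0,0],[90,-14,0,0,0,0],[100,-15.5,0,0,0,0],[108,-17,0,0,0,0],[112,-17.5,0,0,0,0],[116,-18,0,0,0,0],[116,-18,0,0,0,0],[116,-18,0,0,0,0]]'
```

```text
time: 7.0
position: [0.6365, -0.1292, 0.1156]
tool_rot: [2.388, 2.04, 0.001]
ft_force: [0.7, 0.0, -1.0]
grip_width: 0.415
grip_force: 14.9
```

```bash
python3 -m inch '[[2,-0.3,0,0,0,0],[4,-0.6,0,0,0,0],[6,-0.9,0,0,0,0],[7,-1.1,0,0,0,0],[7,-1.1,0,0,0,0]]'
python3 -m inch '[[1,-0.2,0,0,0,0],[2,-0.3,0,0,0,0],[2,-0.3,0,0,0,0],[2,-0.3,0,0,0,0]]'
```

```text
time: 7.62
position: [0.6427, -0.1301, 0.1157]
tool_rot: [-2.388, -2.04, 0.001]
ft_force: [-3.6, 1.3, 3.8]
grip_width: 0.413
grip_force: 14.9
time: 8.12
position: [0.6437, -0.1301, 0.1158]
tool_rot: [-2.386, -2.038, 0.002]
ft_force: [-6.2, 1.0, 7.3]
grip_width: 0.413
grip_force: 15.0
```

```bash
python3 -m inch '[[-0.3,0.7,0,0,0,0],[0,1.5,0,0,0,0],[0.2,2.3,0,0,0,0],[0.3,3,0,0,0,0],[0.3,3,0,0,0,0]]'
python3 -m inch '[[0.1,0.7,0,0,0,0],[0.2,1.5,0,0,0,0],[0.2,1.5,0,0,0,0],[0.2,1.5,0,0,0,0]]'
```

```text
time: 8.75
position: [0.6438, -0.1294, 0.1159]
tool_rot: [-2.39, -2.038, 0.005]
ft_force: [-6.0, -1.5, 5.3]
grip_width: 0.415
grip_force: 15.0
time: 9.25
position: [0.6439, -0.1288, 0.116]
tool_rot: [2.391, 2.038, -0.006]
ft_force: [-6.9, -2.5, 6.7]
grip_width: 0.414
grip_force: 15.0
```

```bash
python3 -m inch '[[-0.5,0.7,0,0,0,0],[-0.5,1.5,0,0,0,0],[-0.3,2.2,0,0,0,0],[-0.3,3,0,0,0,0],[-0.3,3,0,0,0,0],[-0.3,3,0,0,0,0]]'
python3 - <<'E'
from h import *
print(ctrl.get_state()['position'])
im2,d2,p2=snap('wrist'); np.savez('/tmp/w3',im=im2,d=d2,**{k:np.array(v) for k,v in p2.items()})
im,d,p=snap('scene'); np.savez('/tmp/s3',im=im,d=d,**{k:np.array(v) for k,v in p.items()})
a=cv2.resize(im[130:270,190:320],None,fx=4,fy=4,interpolation=cv2.INTER_CUBIC)
b=cv2.resize(im2[100:340,180:340],None,fx=1.75,fy=1.75*4/3,interpolation=cv2.INTER_CUBIC)[:560]
cv2.imwrite('pics/c3.png',np.hstack([a,b])[:,:,::-1])
E
```

```text
time: 10.0
position: [0.6441, -0.1265, 0.1163]
tool_rot: [2.389, 2.037, -0.006]
ft_force: [-5.8, -3.4, 7.9]
grip_width: 0.412
grip_force: 15.0
[ 0.64405531 -0.12654951  0.11633021]
```

View pics/c3.png

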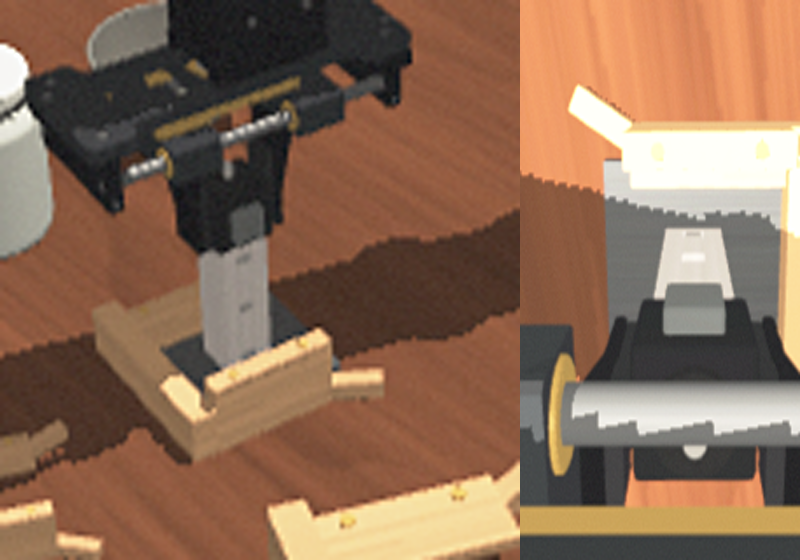

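The foot is under both lips in the scene crop. In the wrist crop its free rear +y corner shows at about (229,169), left of the fence end, so I check that corner against the fence face.

```bash
python3 - <<'E'
from h import *
p=np.load('/tmp/w3.npz'); a=np.radians(-9); R=np.array([[np.cos(a),-np.sin(a)],[np.sin(a),np.cos(a)]]); o=np.array([644.5,-126])
g=cv2.cvtColor(p['im'],cv2.COLOR_RGB2GRAY).astype(int)
print(g[150:185,233].tolist()); print(g[175,215:240].tolist(),g[195,215:240].tolist())
def D(uv,z): return ((ray(uv,p,z)*1000)[:,:2]-o)@R
print(D([[229,168.6],[229,235]],.01)); print('fence outer top edge',D([[240,152.5],[290,152.5]],.045))
print('stud',D([[279.5,292.5]],.146), 'tube top', )
E
```

```text
[254, 254, 254, 254, 254, 254, 254, 254, 254, 255, 254, 238, 180, 169, 172, 172, 171, 158, 125, 198, 220, 220, 221, 219, 219, 218, 216, 213, 216, 218, 217, 215, 219, 215, 151]
[172, 171, 174, 172, 171, 174, 175, 177, 176, 174, 175, 176, 188, 217, 219, 219, 219, 218, 218, 219, 218, 218, 219, 218, 217] [103, 100, 100, 100, 100, 101, 100, 98, 99, 100, 101, 101, 101, 101, 115, 114, 113, 115, 112, 114, 114, 115, 114, 113, 114]
[[-43.68919968  38.24783737]
 [-46.67720366 -23.78739615]]
fence outer top edge [[-28.77853858  54.8392093 ]
 [  8.54517927  54.77490747]]
stud [[ 0.64605977 -1.02082635]] tube top
```

The foot edge is still about 2 mm short of the fence, because the tool only tilted the monopod about the pads. I unload x and z, lift the foot slightly (still under the lips), then shift y.

```bash
python3 -m inch '[[-1.5,-1,0,0,0,0],[-3,-3,0,0,0,0],[-4,-5,0,0,0,0],[-4,-5,0.7,0,0,0],[-4,-5,1.2,0,0,0],[-4,-5,1.2,0,0,0],[-4,-5,1.2,0,0,0]]'
```

```text
time: 10.98
position: [0.6409, -0.1278, 0.1162]
tool_rot: [-2.388, -2.04, 0.001]
ft_force: [-0.6, 0.3, -3.8]
grip_width: 0.416
grip_force: 15.0
```

```bash
python3 -m inch '[[0.1,0.7,0,0,0,0],[0.2,1.3,0,0,0,0],[0.3,2,0,0,0,0],[0.3,2,0,0,0,0],[0.3,2,0,0,0,0]]'
python3 -m inch '[[0.1,0.7,0,0,0,0],[0.2,1.3,0,0,0,0],[0.3,2,0,0,0,0],[0.3,2,0,0,0,0],[0.3,2,0,0,0,0]]'
python3 - <<'E'
from h import *
print(ctrl.get_state()['position'])
im2,d2,p2=snap('wrist'); np.savez('/tmp/w4',im=im2,d=d2,**{k:np.array(v) for k,v in p2.items()})
g=cv2.cvtColor(im2,cv2.COLOR_RGB2GRAY).astype(int)
print(g[155:180,225:245:3].T.tolist()); print(g[180,205:240].tolist())
p=p2;a=np.radians(-9); R=np.array([[np.cos(a),-np.sin(a)],[np.sin(a),np.cos(a)]]); o=np.array([644.5,-126])
q=pts(d2,p)*1000
for c in(260,275,290):
  for r in range(145,185,2):
    l=(q[r,c,:2]-o)@R; print(c,r,l.round(1),q[r,c,2].round(1),end=' | ')
  print()
E
```

```text
time: 11.6
position: [0.6417, -0.1261, 0.1168]
tool_rot: [2.388, 2.041, -0.0]
ft_force: [-0.3, -0.3, -3.2]
grip_width: 0.415
grip_force: 15.0
time: 12.22
position: [0.642, -0.1244, 0.1169]
tool_rot: [2.388, 2.04, -0.0]
ft_force: [0.3, -1.3, -3.6]
grip_width: 0.414
grip_force: 15.0
[ 0.64195753 -0.12440019  0.11687209]
[[254, 253, 248, 195, 163, 162, 162, 163, 161, 160, 162, 161, 160, 161, 162, 162, 160, 163, 159, 162, 161, 161, 159, 160, 161], [253, 253, 253, 252, 229, 173, 165, 166, 165, 165, 164, 164, 164, 162, 177, 187, 187, 188, 188, 189, 185, 180, 179, 179, 177], [253, 253, 253, 253, 253, 247, 192, 158, 160, 163, 163, 161, 161, 132, 164, 195, 199, 202, 201, 200, 203, 197, 194, 197, 199], [253, 253, 253, 253, 253, 254, 252, 231, 170, 155, 154, 156, 154, 120, 162, 193, 200, 200, 200, 202, 201, 196, 197, 195, 199], [253, 253, 253, 253, 253, 253, 253, 254, 250, 216, 162, 158, 158, 122, 159, 195, 200, 199, 203, 200, 199, 200, 195, 197, 199], [253, 253, 253, 253, 253, 253, 253, 253, 253, 253, 247, 193, 157, 115, 159, 192, 199, 203, 203, 201, 199, 196, 196, 199, 201], [253, 253, 253, 2
[... 1239 characters left out ...]
275 173 [-5.2 41.5] 45.4 | 275 175 [-5.6 35.8] 17.8 | 275 177 [-5.5 34.3] 19.5 | 275 179 [-5.6 32.6] 19.3 | 275 181 [-5.6 30.7] 18.4 | 275 183 [-5.7 27.9] 12.3 | 
290 145 [ 7.7 60.1] -0.3 | 290 147 [ 7.7 58.4] -0.1 | 290 149 [ 7.7 56.6] 0.4 | 290 151 [ 7.7 54.9] 1.4 | 290 153 [ 7.8 53.1] -0.1 | 290 155 [ 7.3 52.3] 12.3 | 290 157 [ 6.6 52.3] 32.1 | 290 159 [ 6.2 52. ] 45.5 | 290 161 [ 6.2 50.6] 45.5 | 290 163 [ 6.2 49. ] 44.8 | 290 165 [ 6.2 47.5] 45.1 | 290 167 [ 6.3 45.9] 44.7 | 290 169 [ 6.2 44.6] 45.8 | 290 171 [ 6.3 43. ] 45.4 | 290 173 [ 6.3 41.5] 45.8 | 290 175 [ 7.3 35.9] 18.5 | 290 177 [ 7.2 34.5] 20.3 | 290 179 [ 7.3 32.6] 19.3 | 290 181 [ 7.3 30.7] 18.2 | 290 183 [ 7.6 27.8] 11.8 |
```

```bash
python3 - <<'E'
from h import *
p=np.load('/tmp/w4.npz');a=np.radians(-9); R=np.array([[np.cos(a),-np.sin(a)],[np.sin(a),np.cos(a)]]); o=np.array([644.5,-126])
print(((ray([[229,168.5],[238,168.5]],p,.011)*1000)[:,:2]-o)@R)
E
python3 -m inch '[[0.2,1,0,0,0,0],[1,0.9,0,0,0,0],[2,0.8,0,0,0,0],[3,0.6,0,0,0,0],[3,0.6,0,0,0,0],[3,0.6,0,0,0,0]]'
```

```text
[[-45.97508734  40.49924198]
 [-38.08710761  40.50176301]]
time: 13.02
position: [0.6443, -0.1235, 0.1168]
tool_rot: [-2.388, -2.04, 0.002]
ft_force: [-4.4, -1.3, 2.3]
grip_width: 0.415
grip_force: 15.0
```

```bash
python3 -m inch '[[0,0.3,-0.7,0,0,0],[0,0.3,-1.4,0,0,0],[0,0.3,-1.4,0,0,0]]'
python3 -m inch '[[0,0,0,0,0,0],[0,0,0,0,0,0],[0,0,0,0,0,0],[0,0,0,0,0,0],[0,0,0,0,0,0],[0,0,15,0,0,0],[0,0,40,0,0,0],[0,0,70,0,0,0],[0,0,90,0,0,0],[0,0,90,0,0,0],[0,0,90,0,0,0]]' 87 15
python3 - <<'E'
from h import *
s=ctrl.get_state(); print(s['joint_positions'].round(2),s['position'])
im2,d2,p=snap('wrist','w5.png'); np.savez('/tmp/w5',im=im2,d=d2,**{k:np.array(v) for k,v in p.items()})
E
```

```text
time: 13.4
position: [0.6443, -0.1238, 0.1166]
tool_rot: [-2.389, -2.039, 0.001]
ft_force: [-7.6, -1.8, 7.1]
grip_width: 0.413
grip_force: 15.0
time: 14.78
position: [0.6445, -0.1229, 0.2044]
tool_rot: [-2.388, -2.04, 0.001]
ft_force: [0.9, 0.9, -0.9]
grip_width: 0.997
grip_force: 0.0
[-0.33  0.39  0.63  1.5  -0.23  1.33  0.16] [ 0.64446348 -0.12290921  0.20439682]
```

View pics/w5.png

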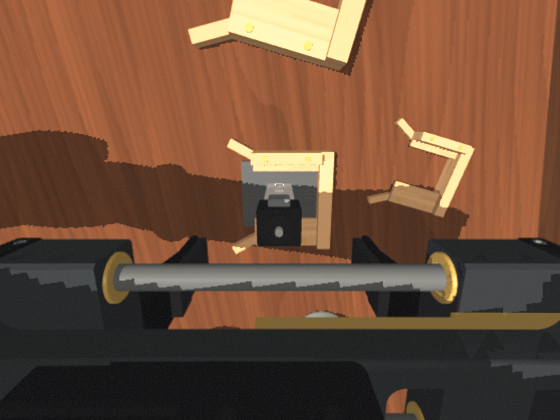

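The foot sits in the dock: left edge at col ~242, rear +y corner at (242,161), stud at (279,231).

```bash
python3 - <<'E'
from h import *
p=np.load('/tmp/w5.npz');a=np.radians(-9); R=np.array([[np.cos(a),-np.sin(a)],[np.sin(a),np.cos(a)]]); o=np.array([644.5,-126])
g=cv2.cvtColor(p['im'],cv2.COLOR_RGB2GRAY).astype(int)
print(g[155:172,247].tolist(),g[175,232:252].tolist(),g[215,232:252].tolist())
D=lambda uv,z:((ray(uv,p,z)*1000)[:,:2]-o)@R
print(D([[242,161],[242,220]],.01),D([[279,231]],.146), ray([[279,231]],p,.146)*1000)
q=pts(p['d'],p)*1000
l=(q[...,:2]-o)@R
for lo,hi,n in((41,49,'fence'),(125,138,'headtop'),(8,11.5,'foot')):
    m=(q[...,2]>lo)&(q[...,2]<hi)&(abs(l[...,0])<50)&(abs(l[...,1])<56); print(n,np.percentile(l[m],[1,99],axis=0).round(1).tolist())
E
```

```text
[239, 239, 210, 138, 106, 92, 112, 128, 133, 134, 131, 133, 132, 132, 133, 133, 135] [108, 107, 107, 106, 108, 110, 109, 109, 109, 119, 134, 134, 132, 131, 134, 131, 133, 130, 129, 132] [56, 58, 60, 58, 55, 61, 64, 63, 60, 57, 59, 66, 67, 63, 67, 66, 65, 69, 66, 65]
[[-43.71930025  39.90457074]
 [-46.15274527 -32.66203431]] [[0.05868933 1.25613962]] [[ 644.75447029 -124.76850658  146.        ]]
fence [[-29.5, 14.1], [43.8, 51.9]]
headtop [[-17.7, -14.8], [17.6, 22.2]]
foot [[-44.9, -37.6], [44.6, 39.9]]
```

```bash
python3 -m inch '[[0,0,0,0,0,-10],[0,0,0,0,0,-20],[0,0,0,0,0,-30],[0,0,0,0,0,-40],[0,0,0,0,0,-50],[0,0,0,0,0,-60],[0,0,0,0,0,-70],[0,0,0,0,0,-80],[0.7,0.4,0,0,0,-90],[0.7,0.4,0,0,0,-90],[0.7,0.4,0,0,0,-90],[0.7,0.4,0,0,0,-90]]' 87 15
python3 -m inch '[[0,0,-30,0,0,0],[0,0,-60,0,0,0],[0,0,-80,0,0,0],[0,0,-90,0,0,0],[0,0,-90,0,0,0],[0,0,-90,0,0,0]]'
```

```text
time: 16.32
position: [0.6455, -0.1227, 0.2052]
tool_rot: [-3.132, 0.244, 0.001]
ft_force: [-0.2, 0.3, -0.2]
grip_width: 1.005
grip_force: 0.0
time: 17.08
position: [0.6464, -0.1231, 0.1165]
tool_rot: [3.132, -0.246, 0.003]
ft_force: [-0.2, 0.3, -0.8]
grip_width: 1.003
grip_force: 0.0
```

```bash
python3 -m inch '[[0,0,-1,0,0,0],[0,0,-1,0,0,0],[0,0,-1,0,0,0],[0,0,-1,0,0,0],[0,0,-1,0,0,0],[0,0,-1,0,0,0],[0,0,-1,0,0,0],[0,0,-1,0,0,0],[0,0,-1,0,0,0]]' 28 25
```

```text
time: 18.2
position: [0.6454, -0.125, 0.1148]
tool_rot: [3.129, -0.248, 0.001]
ft_force: [-1.5, -6.3, 2.0]
grip_width: 0.367
grip_force: 25.0
```

```bash
python3 -m inch '[[1,-0.8,0,0,0,0],[1,-0.8,0,0,0,0],[1,-0.8,3,0,0,0],[1,-0.8,8,0,0,0],[1,-0.8,14,0,0,0],[1,-0.8,20,0,0,0],[1,-0.8,26,0,0,0],[1,-0.8,32,0,0,0],[1,-0.8,38,0,0,0],[1,-0.8,44,0,0,0],[1,-0.8,50,0,0,0],[1,-0.8,56,0,0,0],[1,-0.8,62,0,0,0],[1,-0.8,66,0,0,0],[1,-0.8,66,0,0,0],[1,-0.8,66,0,0,0]]'
python3 -m inch '[[0,0,2,0,0,0],[0,0,4,0,0,0],[0,0,6,0,0,0],[0,0,7,0,0,0],[0,0,7,0,0,0],[0,0,7,0,0,0]]'
```

```text
time: 20.2
position: [0.6463, -0.124, 0.1804]
tool_rot: [3.131, -0.247, -0.001]
ft_force: [-1.6, -5.2, -4.5]
grip_width: 0.365
grip_force: 25.1
time: 20.95
position: [0.646, -0.1238, 0.1868]
tool_rot: [3.131, -0.247, -0.003]
ft_force: [-1.5, -5.1, -7.6]
grip_width: 0.364
grip_force: 25.1
```

```bash
python3 -m inch '[[0,0,1,0,0,0],[0,0,2,0,0,0],[0,0,3,0,0,0],[0,0,3,0,0,0],[0,0,3,0,0,0]]'
python3 - <<'E'
from h import *
print(ctrl.get_state()['position'])
im2,d2,p2=snap('wrist'); np.savez('/tmp/w6',im=im2,d=d2,**{k:np.array(v) for k,v in p2.items()})
im,d,p=snap('scene'); np.savez('/tmp/s6',im=im,d=d,**{k:np.array(v) for k,v in p.items()})
a=cv2.resize(im[110:260,190:310],None,fx=4,fy=4,interpolation=cv2.INTER_CUBIC)
b=cv2.resize(im2[100:400,160:400],None,fx=4/3,fy=2,interpolation=cv2.INTER_CUBIC)
cv2.imwrite('pics/c6.png',np.hstack([a,b])[:,:,::-1])
E
```

```text
time: 21.58
position: [0.6453, -0.1236, 0.187]
tool_rot: [3.131, -0.247, -0.006]
ft_force: [0.8, -6.3, -18.7]
grip_width: 0.368
grip_force: 25.0
[ 0.64534958 -0.12364108  0.18699057]
```

View pics/c6.png

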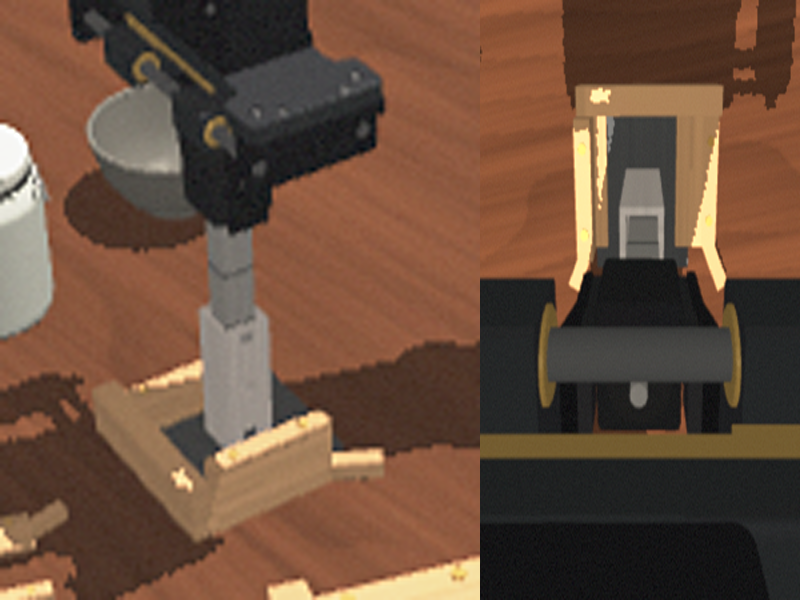

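The scene crop shows the rod fully out. The pull rose to 18.7 N with no further movement, so it is at the hard stop with the foot up against the lips. The x push has vanished, so I ease the pull and restore the push toward the end stop.

```bash
python3 -m inch '[[0,0,-1,0,0,0],[0,0,-1.8,0,0,0],[1,-0.2,-1.8,0,0,0],[2,-0.3,-1.8,0,0,0],[3,-0.5,-1.8,0,0,0],[3,-0.5,-1.8,0,0,0],[3,-0.5,-1.8,0,0,0]]'
python3 - <<'E'
from h import *
a=np.radians(-9); R=np.array([[np.cos(a),-np.sin(a)],[np.sin(a),np.cos(a)]]); o=np.array([644.5,-126])
for n in('scene','top'):
    im,d,p=snap(n); q=pts(d,p)*1000; l=(q[...,:2]-o)@R
    m=(q[...,2]>6)&(q[...,2]<14)&(abs(l[...,0])<60)&(abs(l[...,1])<45)&(im.max(2)<110)
    k=m&(l[...,1]>-25)&(l[...,1]<39)
    print(n,m.sum(),np.percentile(l[m],[1,50,99],axis=0).round(1).tolist(),np.percentile(q[m][:,2],[5,50,95]).round(1))
    v=np.argwhere(m); print(v.min(0),v.max(0))
    np.savez('/tmp/7'+n,im=im,d=d,**{k:np.array(v) for k,v in p.items()})
s=cv2.resize(np.load('/tmp/7scene.npz')['im'][190:255,225:300],None,fx=8,fy=8,interpolation=cv2.INTER_CUBIC)
cv2.imwrite('pics/c7.png',s[:,:,::-1])
E
```

```text
time: 22.55
position: [0.6477, -0.1239, 0.1867]
tool_rot: [3.132, -0.247, -0.008]
ft_force: [-2.4, -4.6, -9.7]
grip_width: 0.366
grip_force: 25.1
scene 88 [[-47.8, -33.9], [17.9, -8.5], [33.7, 37.1]] [ 9.8 12.8 13.8]
[204 230] [227 275]Traceback (most recent call last):
  File "<stdin>", line 7, in <module>
    return _quantile_unchecked(
        a, q, axis, out, overwrite_input, method, keepdims, weights)
    return _ureduce(a,
                    func=_quantile_ureduce_func,
    ...<5 lines>...
                    overwrite_input=overwrite_input,
                    method=method)
    r = func(a, **kwargs)
    result = _quantile(arr,
                       quantiles=q,
    ...<2 lines>...
                       out=out,
                       weights=wgt)
    slices_having_nans = np.isnan(arr[-1, ...])
                                  ~~~^^^^^^^^^
IndexError: index -1 is out of bounds for axis 0 with size 0
```

```bash
python3 - <<'E'
from h import *
a=np.radians(-9); R=np.array([[np.cos(a),-np.sin(a)],[np.sin(a),np.cos(a)]]); o=np.array([644.5,-126])
p=np.load('/tmp/7scene.npz'); im=p['im']
np.set_printoptions(linewidth=200)
g=cv2.cvtColor(im,cv2.COLOR_RGB2GRAY)
T=np.array(p['T']); w=np.array([[-45,y,10] for y in(40,20,0,-20)]+[[45,40,10]],float)
s=cv2.resize(im[190:250,215:295],None,fx=10,fy=10,interpolation=cv2.INTER_CUBIC)
for z in (13,):
  for y in np.arange(-40,41,20):
    for x,c in((-45,(255,0,0)),(-47,(0,255,0))):
      P=np.r_[(R@[x,y]+o),z]/1000; c3=T[:3,:3].T@(P-T[:3,3]); uv=cv2.projectPoints(c3[None],np.zeros(3),np.zeros(3),p['mtx'],p['dist_coeffs'])[0].ravel()
      cv2.circle(s,tuple(int(v) for v in (uv-[215,190]+.5)*10),2,c,-1)
cv2.imwrite('pics/c7.png',s[:,:,::-1])
E
```

```text
(no output)
```

View pics/c7.png

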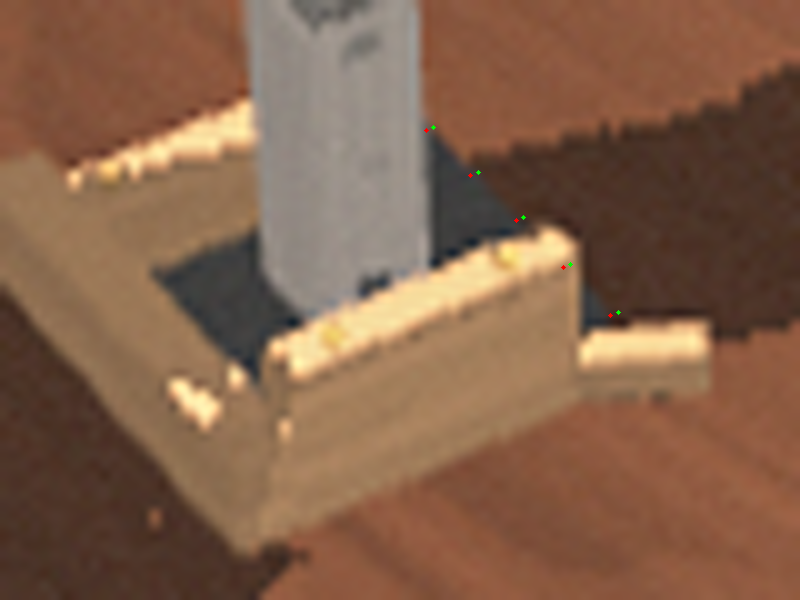

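The foot's rear edge lies on the red markers (dock x = −45 mm) along its whole length, and its corner on the y = +40 marker. So it is home and square against both stops. I ease the slight x lean and confirm everything is steady.

```bash
python3 -m inch '[[-0.5,0.1,0.2,0,0,0],[-1,0.2,0.4,0,0,0],[-1,0.2,0.4,0,0,0],[-1,0.2,0.4,0,0,0],[-1,0.2,0.4,0,0,0],[-1,0.2,0.4,0,0,0],[-1,0.2,0.4,0,0,0],[-1,0.2,0.4,0,0,0]]'
python3 - <<'E'
from h import *
a=np.radians(-9); R=np.array([[np.cos(a),-np.sin(a)],[np.sin(a),np.cos(a)]]); o=np.array([644.5,-126])
im,d,p=snap('scene'); b=np.load('/tmp/7scene.npz')['im']
df=np.abs(im.astype(int)-b).max(2)[190:250,215:295]; print('changed px',(df>40).sum())
b=np.load('/tmp/scene.npz')['im']; df=np.abs(im.astype(int)-b).max(2)
for n,(r,c) in dict(jar=(170,185),bowl=(150,225),whisk=(340,420)).items(): print(n,np.median(df[r-15:r+15,c-12:c+12]))
print(ctrl.get_state()['ft_force'])
E
```

```text
time: 23.65
position: [0.6468, -0.1237, 0.1868]
tool_rot: [3.132, -0.247, -0.008]
ft_force: [-2.9, -5.4, -11.0]
grip_width: 0.367
grip_force: 25.1
changed px 24
jar 9.0
bowl 7.0
whisk 7.0
[ -2.45810256  -4.14972746 -11.82529484]
```

```bash
python3 -c "
from bench import ctrl; print(ctrl.close_job())"
```

```text
the job is handed in; nothing more can be done
None
```

I've handed in the job: the monopod's foot is home against the end stop and tall fence of the middle-sized dock. Its head is pulled out to the topmost stop and still gripped, and the bowl, whisk stand and jar look unmoved in the scene camera.

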